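# Scrub out the long canister under the wire shelf

### The job

Scrub out the longer of the two steel canisters leaning in the wash stand: take the bottle brush out of its crock, bring it in below the wire shelf, push its head gently right to the bottom of the canister, draw it back more than half-way, then push it to the bottom a second time. Then put the brush back head-down in its crock, lowering it all the way to the crock's floor before letting go. Keep the brush out of the shorter canister, do not knock the wash stand or its shelf, and leave the bowl, the jar and the scraper where they are.

Things in the scene. Friction and masses are not known exactly. Their poses are not given: they have to be found in the camera images.
- brush: loose rigid bottle brush, 200 mm long, about 0.12 kg, round about its own z axis. Origin at the centre of the flat end face of the head; z runs along the brush from the head to the handle. White head: diameter 42 mm, z = 0 to 72 mm; thin steel shank, diameter 10 mm, to z = 115 mm; grey round handle, diameter 22 mm, z = 115 to 200 mm. It starts standing upright, head down, on the crock's floor.
- crock: white ceramic crock, open at the top, fixed to the table. Origin at the centre of its underside, z up. Outside diameter 82 mm, height 75 mm, inside diameter about 69 mm, floor 8 mm above the origin.
- wash_stand: fixed aluminium wash stand, origin on the table, z up; canisters' mouths lean to its front (-x). Base pan x -90 to 130 mm, y -120 to 120 mm. Wire shelf of steel rods (radius up to 5 mm) over x -40 to 125, y -120 to 120 mm at height 276 mm, on two posts at x = 120; its front edge is right above the centre of the long canister's mouth. A low rail (x -28, height 60 mm) holds the canisters.
- shelf_edge (a point): the middle of the shelf's front rod (radius 5 mm), which runs along the wash stand's y.
- long_canister: the long steel canister, 130 mm long, outside diameter 76 mm. Origin at the centre of its outer bottom, 5 mm behind the inner floor; its frame is turned like the wash stand's (z is vertical, not along the canister).
- long_canister_floor (a point): centre of the inner floor of the long plain steel canister: z runs along the canister's axis out through its mouth, leaning 38 degrees from vertical towards the stand's front; y is level. Inner diameter 70 mm, wall 3 mm, mouth at z = 125 mm. Fixed in the stand, in the left or the right place, 110 mm beside the short one.
- short_canister_floor (a point): centre of the inner floor of the short steel canister, leaning alike: the same axes and diameters, mouth at z = 75 mm. Fixed in the stand.
- bowl: loose steel bowl, diameter 130 mm, height 55 mm, origin under its centre; a bystander.
- jar: loose glass jar with a metal cap, diameter 68 mm, height 110 mm, origin under its centre; a bystander.
- scraper: loose bench scraper lying flat, 150 mm along its y, about 115 mm along its x, 18 mm high, origin under the centre of its blade; a bystander.
Things that resemble listed ones, but are neither listed nor needed, are in the scene too. Leave any turquoise look-alike of the crock alone.

How it is judged:
On the way, in this order (a step that is already met when the one before it is completed fails the run):
1. the brush's head is at the bottom of the long canister (end face within 20 mm of its floor) (z of brush in the frame of long_canister_floor below 0.02 m and distance between brush and long_canister_floor below 0.035 m), for 0.1 s.
2. it is drawn back: its end face is more than 60 mm from the floor (z of brush in the frame of long_canister_floor above 0.06 m), for 0.05 s.
3. it is at the bottom of the long canister a second time (within 20 mm) (all of step 1), for 0.1 s.
4. it is lowered to within 20 mm of the crock's floor while still held (z of brush in the frame of crock below 0.028 m and horizontal distance between brush and crock below 0.03 m and contact force between the fingers and brush above 0.5 N), for 0.05 s.
At the end, for the whole second after the job is handed in: the brush stands head-down in its crock, upright or leaning on the rim (under 0.5 rad), its end face within 14 mm of the crock's floor, at rest and let go; bowl, jar and scraper within 30 mm of where they were (z of brush in the frame of crock below 0.022 m and horizontal distance between brush and crock below 0.03 m and angle between brush's own z axis and vertical below 0.5 rad and linear speed of brush below 0.03 m/s and distance of each of bowl, jar, scraper from where it was at the start of the episode below 0.03 m); the robot touches nothing.
It fails at once if the brush is put into the short canister (distance between brush and short_canister_floor below 0.06 m).
It fails at once if the wash stand or its shelf is knocked (over 8 N) (contact force between any of the arm, the fingers, brush and wash_stand above 8 N).
It fails at once if the brush is rammed into the canister (over 35 N) (contact force between brush and long_canister above 35 N).
It fails at once if bowl, jar or scraper is moved by over 30 mm (distance of any of bowl, jar, scraper from where it was at the start of the episode above 0.03 m).
It also fails if it takes over 54 s, if anything falls off the work surface, if the arm or the gripper's body presses on something with over 40 N, if the wrist force passes 120 N, or if a joint passes its speed limit or range.

### The arm

A 6-joint arm with a two-finger parallel gripper is mounted at the origin on the work surface. World frame = base frame: x ahead of the robot, y to its left, z up, the work surface at z = 0. Lengths are in m, angles in rad, forces in N, time in s.
With the tool pointing down it reaches from about 0.375 to 0.9 m from the base axis. Payload 3.1 kg.
Tool frame: the origin (TCP) lies on the front face of the gripper's body, between the roots of the fingers; the fingertips stand 73 mm ahead of it and the grasp point (between the pads) lies 54 mm ahead of it (manip.tips_ahead is the distance from the TCP to the fingertips, in m); z points along the fingers, y is the line along which they close (so a half turn about z gives the same grasp; the last joint's range is limited). The gripper opens to 85 mm and grips with 20 to 120 N. Pads are 22 mm wide; open, the fingers measure 114 mm over their backs; the gripper's body (76 mm by 85 mm) begins 54 mm behind the grasp point. The pads swing forward as they close: fully open they stand 13 mm farther back than shut.
Start: joints at [0.954, 0.527, 1.433, -0, 1.181, -0.178], TCP at [0.265, 0.566, 0.304] pointing down, gripper open.
Joint ranges: [-3.08, 3.08], [-0.75, 2.2], [0.22, 2.44], [-1.43, 4.57], [0, 2.65], [-2.85, 2.85]. Speed limits (rad/s): [2.79, 2.79, 3.14, 3.14, 3.14, 3.14].

### API

Orientations are given as a unit quaternion [x, y, z, w].
In Python, from station import sense, eyes, workorder, manip gives the robot as it stands.
- The arm moves only by the shell command python3 -m inch 'ROWS' [OPENING] [FORCE]. ROWS is JSON, a list of rows, each an object of numbers: "dx", "dy", "dz": the shift along the tool's x, y, z in cm; "wx", "wy", "wz": the turn, a rotation vector about the tool's x, y, z in degrees. In form: [{"dx": .., "dy": .., "dz": .., "wx": .., "wy": .., "wz": ..}, ...]. A call has 1 to 10 rows; each row shifts and turns the commanded pose from where the row before left it, along the tool's axes as they then stand; what a row does not reach is not made up. A row lasts 1/8 s, in which the tool goes at most 62.5 mm and 10.7 degrees, less where a joint would pass 70% of its speed; a pose out of reach is approached as far as the arm can. A call with a gripper value outside its range is refused whole. OPENING is the opening, from 0 (shut) to 1 (fully open), set as the call begins (- or left out, the last holds). The fingers move at their own pace and stop on an object; FORCE is the grip in N (left out, the last holds). Time passes only in rows, so rows that do not move let the fingers close. It gives the time, the measured TCP pose, the force, the opening and the grip force at its end, in the units of the state.
- sense(): the state, without advancing time (a new reading comes with each control period).
- eyes.snapshot(name): name is "side" or "top" or "wrist"; returns the picture (384x512x3 uint8, red, green, blue); there is no depth.
- eyes.camera_params(name): a dict with "fx", "fy", "cx", "cy" (pixels), "rvec" (rotation vector, rad) and "tvec" (3), from world to camera coordinates, as OpenCV has them. Camera axes: x right, y down, z forward; pixel columns grow to the right and rows downward; lengths in m; the calibration is good to about 2 mm. A picture is of the moment at which its call begins: read the wrist's pose just before it. camera_params takes no time and is no camera call; for the wrist camera it gives the pose at the moment of the call.
- workorder.sign_off(): hands the job in; it is judged then, once.
The state is a dict: "t": time; "q": joint angles; "qd": joint speeds; "tau": joint torques, N m; "tcp_pos": TCP position; "tool_rot": TCP orientation; "force": force on the tool from outside, world axes, zero at the start; "ft_torque": the same for the moment, N m; "finger_gap": opening from 0.0 (shut) to 1.0 (fully open); "gripper_force": force on a finger pad.
Only numpy, scipy, OpenCV 4.12 (cv2) and the standard library are available. Lean on these libraries where they do the work, as an engineer would, in place of code of your own. Each camera call takes 0.05 s, during which the arm holds its last target. There are 200 camera calls.

## Working session

There is one attempt and no reset: what is moved stays moved. The work goes in short steps, Python scripts to look and compute and a shell command to move; the robot and the scene stay as the last step left them, time stands still between calls to the robot, and variables do not carry over. Pictures are saved under pics/ and viewed, at most 10 in all, crops included, and the job is handed in when it is done.

```bash
ls; mkdir -p pics; cat > h.py <<'E'
import numpy as np, cv2
from scipy.spatial.transform import Rotation as R
from station import sense, eyes, workorder, manip
def cam(n):
    c=eyes.camera_params(n); K=np.array([[c['fx'],0,c['cx']],[0,c['fy'],c['cy']],[0,0,1]])
    return K,R.from_rotvec(np.ravel(c['rvec'])).as_matrix(),np.ravel(c['tvec'])
def ray(c,u,v):
    K,M,t=c; return -M.T@t, M.T@np.linalg.solve(K,[u,v,1.])
def plane(c,u,v,z):
    o,d=ray(c,u,v); return o+d*(z-o[2])/d[2]
def proj(c,p):
    K,M,t=c; q=K@(M@np.asarray(p)+t); return q[:2]/q[2]
def tri(c1,p1,c2,p2):
    o1,d1=ray(c1,*p1); o2,d2=ray(c2,*p2)
    s=np.linalg.lstsq(np.c_[d1,-d2],o2-o1,rcond=None)[0]
    a,b=o1+d1*s[0],o2+d2*s[1]; return (a+b)/2,np.linalg.norm(a-b)
E
python3 - <<'E'
from h import *
for n in ['top','side']:
    im=eyes.snapshot(n)[:,:,::-1]; cv2.imwrite(f'pics/{n}_raw.png',im)
    cv2.imwrite(f'pics/{n}0.png',cv2.resize(im,(768,576),interpolation=cv2.INTER_CUBIC))
    c=cam(n); print(n,c[0].round(0).tolist(),ray(c,256,192))
print(sense())
E
```

```text
pics
top [[430.0, 0.0, 254.0], [0.0, 430.0, 187.0], [0.0, 0.0, 1.0]] (array([ 0.39558432, -0.02257964,  1.45466498]), array([ 0.11396159,  0.0108705 , -0.99351488]))
side [[358.0, 0.0, 257.0], [0.0, 358.0, 190.0], [0.0, 0.0, 1.0]] (array([ 0.479087  , -0.81631669,  0.84280551]), array([ 0.0598388 ,  0.76995372, -0.63532123]))
{'t': 0.1, 'q': array([ 9.53497997e-01,  5.28332336e-01,  1.43380046e+00,  3.54716951e-05,
        1.18143471e+00, -1.78491848e-01]), 'qd': array([ 0.00056999,  0.00014872, -0.00328468, -0.0007933 ,  0.00034649,
        0.00020843]), 'tau': array([ 2.00364498e-04, -4.43301129e+01, -1.78586447e+01, -1.66582836e-04,
        3.88930348e-03,  1.02311866e-06]), 'tcp_pos': array([0.26519149, 0.56537173, 0.3030481 ]), 'tool_rot': array([ 2.17653689e-01,  9.76025561e-01, -9.03932675e-04, -3.97727378e-04]), 'force': array([-0.03897187,  1.3942868 ,  0.43311531]), 'ft_torque': array([-0.00112378,  0.01678208,  0.01734966]), 'gripper_force': 0.0, 'finger_gap': 1.0003639321256705}
```

View pics/top0.png

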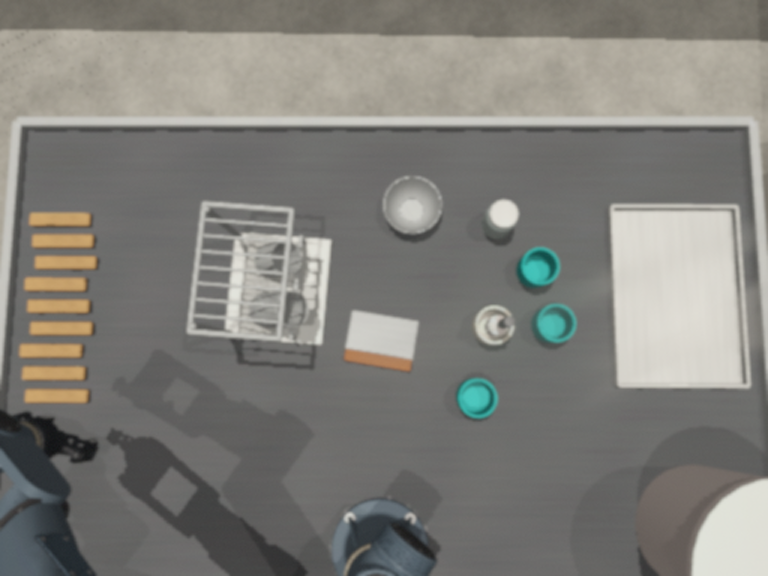

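View pics/side0.png

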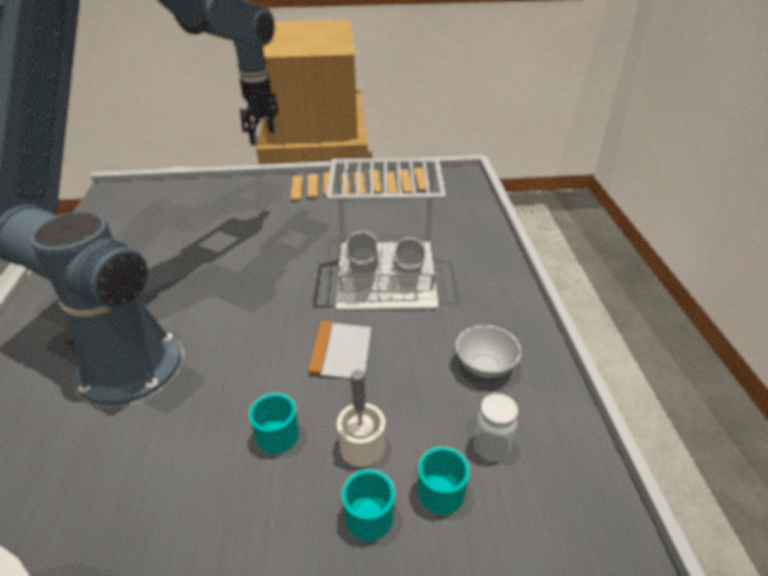

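The top view shows the white crock with the brush at (494,326) of 768x576. The stand is at (190–330, 200–345) with its front facing image right, which is world −y. The side view shows the two mouths at (362,248) and (410,253). I'll make a close crop to tell the long one from the short one.

```bash
python3 - <<'E'
from h import *
s=cv2.imread('pics/side_raw.png')[95:215,200:310]; t=cv2.imread('pics/top_raw.png')[125:240,115:230]
a=cv2.resize(s,(440,480),interpolation=cv2.INTER_CUBIC); 
cv2.imwrite('pics/crop1.png',np.hstack([cv2.resize(s,(400,436)),cv2.resize(t,(400,400)) if 0 else cv2.resize(t,(400,436))]))
T=cam('top')
k=lambda u,v:(u/1.5+ -0.17,v/1.5-0.17)
for n,p in dict(FR=(293,208),FL=(283,338),BR=(204,204),BL=(190,332)).items(): print(n,plane(T,*k(*p),.276).round(4))
for n,p in dict(panFR=(331,238),panFL=(324,343)).items(): print(n,plane(T,*k(*p),.01).round(4))
for n,p in dict(jarcap=(503,214)).items(): print(n,plane(T,*k(*p),.11).round(4))
print('bowl',plane(T,*k(412,206),.055),'scr',plane(T,*k(381,341),.01))
# crock rim white mask
im=cv2.imread('pics/top_raw.png').astype(int)
for m,hh in ((im.min(2)>140,.075),):
    sub=np.zeros_like(m);sub[200:235,312:348]=m[200:235,312:348]
    cnt,_=cv2.findContours(sub.astype(np.uint8),0,2);c=max(cnt,key=cv2.contourArea)
    (u,v),r=cv2.minEnclosingCircle(c); print('crock',u,v,r,plane(T,u,v,hh).round(4))
print('handle top', plane(T,*k(507,323),.208).round(4))
S=cam('side'); print('handle tri',tri(T,k(507,323),S,k(358,374)))
E
```

```text
FR [0.6814 0.1617 0.276 ]
FL [0.4389 0.1746 0.276 ]
BR [0.6889 0.3293 0.276 ]
BL [0.4491 0.3455 0.276 ]
panFR [0.6761 0.115  0.01  ]
panFL [0.4379 0.1272 0.01  ]
jarcap [ 0.7092 -0.2592  0.11  ]
bowl [ 0.7398606  -0.06800299  0.055     ] scr [ 4.42917486e-01 -1.53834900e-05  1.00000000e-02]
crock 329.2710876464844 216.09036254882812 13.315897941589355 [ 0.4771 -0.242   0.075 ]
handle top [ 0.472  -0.2456  0.208 ]
handle tri (array([ 0.47653876, -0.24663474,  0.20089785]), np.float64(0.008238342895029501))
```

View pics/crop1.png

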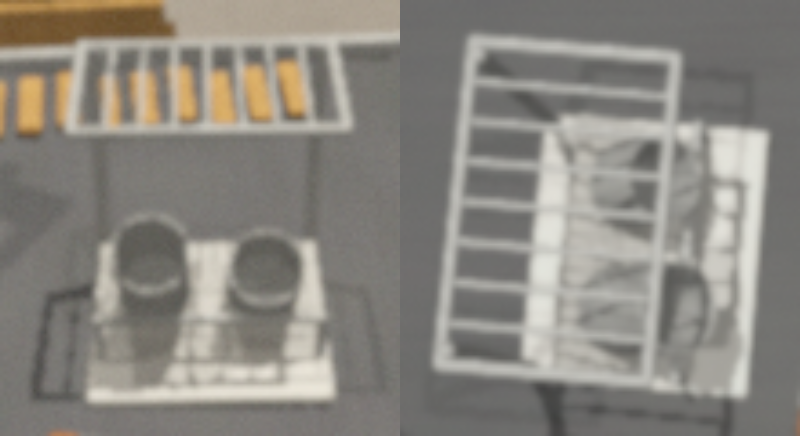

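Left in the side crop, at (152,256), is the larger, higher mouth; in the top crop it reaches out past the shelf's front rod. So the long canister is the one on the low world-x side. I'll raise the tool and yaw it so that tool x points to the stand's back and the fingers close level.

```bash
python3 -m inch '[{"dz":-1.2,"wz":9.7},{"dz":-1.2,"wz":9.7},{"dz":-1.2,"wz":9.7},{"dz":-1.2,"wz":9.7},{"dz":-1.2,"wz":9.7},{"dz":-1.2,"wz":9.7},{"dz":-1.2,"wz":9.6},{}]'
cat >> h.py <<'E'
ex=np.array([.0523,.9986,0]); ey=np.array([-.9986,.0523,0]); O=np.array([.562,.210,0])
ax=-np.sin(np.radians(38))*ex+np.array([0,0,np.cos(np.radians(38))])
def goal(p,z=None):
    s=sense(); M=R.from_quat(s['tool_rot']).as_matrix()
    print('tcp',s['tcp_pos'].round(4),'d_tool cm',(100*M.T@(np.array(p)-s['tcp_pos'])).round(2),'q',s['q'].round(2),'t',s['t'],'F',s['force'].round(1),'\n',M.round(3))
E
python3 - <<'E'
from h import *
S=cam('side');T=cam('top')
m=O-.04*ex+.055*ey
o,d=ray(S,241.8-.3,165.5)
# intersect with vertical plane containing shelf front edge
s=((m-o)@ex)/(d@ex); P=o+s*d; print('mouth',m,P)
f=P-ax*.125; print('floor',f)
goal([.474,-.245,.36])
E
```

```text
mouth [0.504985  0.1729325 0.       ] [0.50785372 0.17278226 0.14586033]
floor [0.5118786  0.2496322  0.04735899]
tcp [0.2652 0.5654 0.303 ] d_tool cm [-53.33 -64.5   -5.59] q [ 0.95  0.53  1.43  0.    1.18 -0.18] t 0.1 F [-0.   1.4  0.4] 
 [[-0.905  0.425 -0.001]
 [ 0.425  0.905 -0.002]
 [ 0.    -0.002 -1.   ]]invalid input at $[0]: expected keys dx, dy, dz, wx, wy, wz
```

```bash
python3 -m inch '[{"dx":0,"dy":0,"dz":-1.2,"wx":0,"wy":0,"wz":9.7},{"dx":0,"dy":0,"dz":-1.2,"wx":0,"wy":0,"wz":9.7},{"dx":0,"dy":0,"dz":-1.2,"wx":0,"wy":0,"wz":9.7},{"dx":0,"dy":0,"dz":-1.2,"wx":0,"wy":0,"wz":9.7},{"dx":0,"dy":0,"dz":-1.2,"wx":0,"wy":0,"wz":9.7},{"dx":0,"dy":0,"dz":-1.2,"wx":0,"wy":0,"wz":9.7},{"dx":0,"dy":0,"dz":-1.2,"wx":0,"wy":0,"wz":9.6},{"dx":0,"dy":0,"dz":0,"wx":0,"wy":0,"wz":0}]'
python3 -c "
from h import *
goal([.474,-.245,.36])"
```

```text
t: 1.1
tcp_pos: [0.2656, 0.566, 0.3884]
tool_rot: [0.724, 0.689, 0.001, -0.0]
force: [-0.4, -0.8, -0.3]
finger_gap: 1.0
gripper_force: 0.0
tcp [0.2656 0.566  0.3884] d_tool cm [-79.97  24.82   2.77] q [ 0.95  0.45  1.33 -0.    1.36  1.  ] t 1.1 F [-0.4 -0.8 -0.3] 
 [[ 0.049  0.999  0.001]
 [ 0.999 -0.049  0.001]
 [ 0.001  0.001 -1.   ]]
```

```bash
A='python3 -m inch'
python3 -m inch '[{"dx":-4,"dy":1.24,"dz":0,"wx":0,"wy":0,"wz":0},{"dx":-4,"dy":1.24,"dz":0,"wx":0,"wy":0,"wz":0},{"dx":-4,"dy":1.24,"dz":0,"wx":0,"wy":0,"wz":0},{"dx":-4,"dy":1.24,"dz":0,"wx":0,"wy":0,"wz":0},{"dx":-4,"dy":1.24,"dz":0,"wx":0,"wy":0,"wz":0},{"dx":-4,"dy":1.24,"dz":0,"wx":0,"wy":0,"wz":0},{"dx":-4,"dy":1.24,"dz":0,"wx":0,"wy":0,"wz":0},{"dx":-4,"dy":1.24,"dz":0,"wx":0,"wy":0,"wz":0},{"dx":-4,"dy":1.24,"dz":0,"wx":0,"wy":0,"wz":0},{"dx":-4,"dy":1.24,"dz":0,"wx":0,"wy":0,"wz":0}]'
python3 -m inch '[{"dx":-4,"dy":1.24,"dz":0,"wx":0,"wy":0,"wz":0},{"dx":-4,"dy":1.24,"dz":0,"wx":0,"wy":0,"wz":0},{"dx":-4,"dy":1.24,"dz":0,"wx":0,"wy":0,"wz":0},{"dx":-4,"dy":1.24,"dz":0,"wx":0,"wy":0,"wz":0},{"dx":-4,"dy":1.24,"dz":0,"wx":0,"wy":0,"wz":0},{"dx":-4,"dy":1.24,"dz":0,"wx":0,"wy":0,"wz":0},{"dx":-4,"dy":1.24,"dz":0,"wx":0,"wy":0,"wz":0},{"dx":-4,"dy":1.24,"dz":0,"wx":0,"wy":0,"wz":0},{"dx":-4,"dy":1.24,"dz":0,"wx":0,"wy":0,"wz":0},{"dx":0,"dy":0,"dz":0,"wx":0,"wy":0,"wz":0}]'
python3 - <<'E'
from h import *
goal([.474,-.245,.36])
im=eyes.snapshot('wrist')[:,:,::-1]; cv2.imwrite('pics/w0_raw.png',im); cv2.imwrite('pics/w0.png',cv2.resize(im,(768,576)))
c=cam('wrist'); np.savez('w0.npz',K=c[0],M=c[1],t=c[2]); print('predicted top px',proj(c,[.472,-.246,.208])*1.5,'crock',proj(c,[.477,-.242,.075])*1.5)
E
```

```text
t: 2.35
tcp_pos: [0.3685, 0.1586, 0.3873]
tool_rot: [0.724, 0.69, -0.0, -0.0]
force: [-0.0, -0.9, 0.8]
finger_gap: 1.001
gripper_force: 0.0
t: 3.6
tcp_pos: [0.4622, -0.2079, 0.3869]
tool_rot: [0.725, 0.688, -0.0, -0.0]
force: [0.5, 1.0, 0.8]
finger_gap: 1.001
gripper_force: 0.0
tcp [ 0.4622 -0.2079  0.3869] d_tool cm [-3.64  1.37  2.69] q [-0.64  0.27  1.61 -0.    1.26 -0.59] t 3.6 F [0.5 1.  0.8] 
 [[ 0.052  0.999 -0.001]
 [ 0.999 -0.052 -0.   ]
 [-0.    -0.001 -1.   ]]
predicted top px [400.525839   339.39136648] crock [399.77463358 272.43140898]
```

View pics/w0.png

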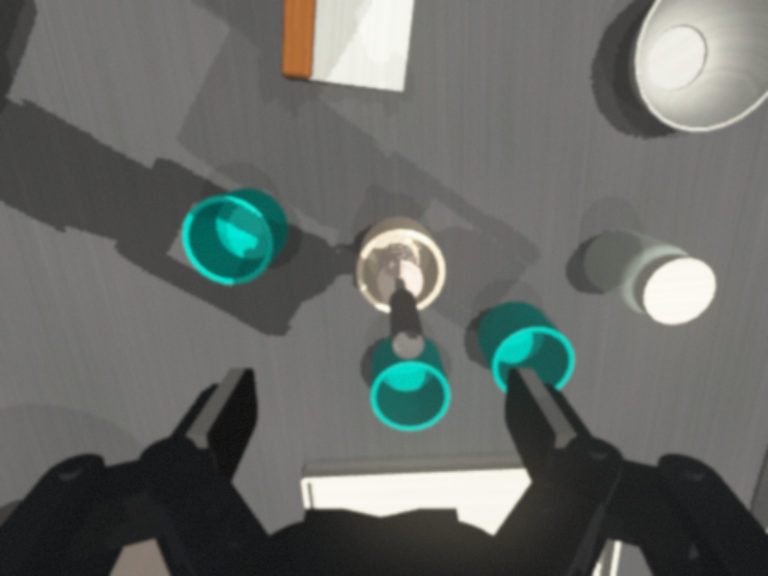

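The wrist view shows the handle's end face at (408,345) and the crock's rim centred at (401,270), both close to the predicted pixels.

```bash
python3 - <<'E'
from h import *
w=np.load('w0.npz'); c=(w['K'],w['M'],w['t'])
print('top',plane(c,408/1.5-.17,345/1.5-.17,.208),'crock',plane(c,401/1.5-.17,270/1.5-.17,.075))
print('shank-end (115) ',plane(c,404/1.5,288/1.5,.123+.008))
p=plane(c,408/1.5-.17,345/1.5-.17,.208); goal([p[0],p[1],.227])
E
```

```text
top [ 0.47646612 -0.24997897  0.208     ] crock [ 0.47798477 -0.23946209  0.075     ]
shank-end (115)  [ 0.47826418 -0.23811054  0.131     ]
tcp [ 0.4615 -0.2061  0.3868] d_tool cm [-4.33  1.74 15.97] q [-0.64  0.27  1.62  0.    1.26 -0.59] t 3.65 F [0.  1.2 0.1] 
 [[ 0.051  0.999 -0.002]
 [ 0.999 -0.051  0.002]
 [ 0.001 -0.002 -1.   ]]
```

```bash

python3 -m inch '[{"dx":-2.1,"dy":0.85,"dz":0,"wx":0,"wy":0,"wz":0},{"dx":-2.1,"dy":0.85,"dz":0,"wx":0,"wy":0,"wz":0},{"dx":0,"dy":0,"dz":3.2,"wx":0,"wy":0,"wz":0},{"dx":0,"dy":0,"dz":3.2,"wx":0,"wy":0,"wz":0},{"dx":0,"dy":0,"dz":3.2,"wx":0,"wy":0,"wz":0},{"dx":0,"dy":0,"dz":3.2,"wx":0,"wy":0,"wz":0},{"dx":0,"dy":0,"dz":3.2,"wx":0,"wy":0,"wz":0},{"dx":0,"dy":0,"dz":0,"wx":0,"wy":0,"wz":0}]'
python3 - <<'E'
from h import *
goal([.4765,-.2495,.227])
E
python3 -m inch '[{"dx":0,"dy":0,"dz":0,"wx":0,"wy":0,"wz":0},{"dx":0,"dy":0,"dz":0,"wx":0,"wy":0,"wz":0},{"dx":0,"dy":0,"dz":0,"wx":0,"wy":0,"wz":0},{"dx":0,"dy":0,"dz":0,"wx":0,"wy":0,"wz":0},{"dx":0,"dy":0,"dz":0,"wx":0,"wy":0,"wz":0},{"dx":0,"dy":0,"dz":0,"wx":0,"wy":0,"wz":0}]' 0 60
```

```text
t: 4.65
tcp_pos: [0.4759, -0.248, 0.2258]
tool_rot: [0.725, 0.689, -0.0, -0.003]
force: [0.3, -0.6, 0.9]
finger_gap: 1.002
gripper_force: 0.0
tcp [ 0.4759 -0.248   0.2258] d_tool cm [-0.15  0.06 -0.12] q [-0.69  0.52  1.73 -0.    0.9  -0.64] t 4.65 F [ 0.3 -0.6  0.9] 
 [[ 0.051  0.999 -0.004]
 [ 0.999 -0.051  0.003]
 [ 0.003 -0.004 -1.   ]]
t: 5.4
tcp_pos: [0.4771, -0.2485, 0.229]
tool_rot: [0.725, 0.689, 0.0, 0.001]
force: [0.0, 0.3, 6.9]
finger_gap: 0.241
gripper_force: 58.7
```

```bash

python3 -m inch '[{"dx":0,"dy":0,"dz":-1,"wx":0,"wy":0,"wz":0},{"dx":0,"dy":0,"dz":-3.5,"wx":0,"wy":0,"wz":0},{"dx":0,"dy":0,"dz":-3.5,"wx":0,"wy":0,"wz":0},{"dx":0,"dy":0,"dz":-3.5,"wx":0,"wy":0,"wz":0},{"dx":0,"dy":0,"dz":-3.5,"wx":0,"wy":0,"wz":0},{"dx":0,"dy":0,"dz":0,"wx":0,"wy":9.5,"wz":0},{"dx":0,"dy":0,"dz":0,"wx":0,"wy":9.5,"wz":0},{"dx":0,"dy":0,"dz":0,"wx":0,"wy":9.5,"wz":0},{"dx":0,"dy":0,"dz":0,"wx":0,"wy":9.5,"wz":0},{"dx":0,"dy":0,"dz":0,"wx":0,"wy":0,"wz":0}]'
python3 - <<'E'
from h import *
f=np.array([.510,.2495,.047]); goal(f+ax*.421)
M=R.from_quat(sense()['tool_rot']).as_matrix(); c=cam('wrist'); print('cam in tool',M.T@(ray(c,0,0)[0]-sense()['tcp_pos']), 'axis in tool',M.T@ax)
E
```

```text
t: 6.65
tcp_pos: [0.4761, -0.2495, 0.3764]
tool_rot: [0.687, 0.65, 0.236, -0.225]
force: [-0.1, -0.9, -1.6]
finger_gap: 0.239
gripper_force: 58.8
tcp [ 0.4761 -0.2495  0.3764] d_tool cm [19.13  0.74 14.65] q [-0.87  0.48  1.45  0.44  1.72 -0.87] t 6.65 F [-0.1 -0.9 -1.6] 
 [[ 0.044  0.999  0.031]
 [ 0.787 -0.054  0.615]
 [ 0.616 -0.003 -0.788]]
cam in tool [ 8.19839286e-02  1.89819747e-07 -7.17318607e-02] axis in tool [ 1.30294610e-04 -1.23466681e-03 -9.99987337e-01]
```

```bash

python3 -m inch '[{"dx":3.2,"dy":0.12,"dz":2,"wx":0,"wy":0,"wz":0},{"dx":3.2,"dy":0.12,"dz":2,"wx":0,"wy":0,"wz":0},{"dx":3.2,"dy":0.12,"dz":2,"wx":0,"wy":0,"wz":0},{"dx":3.2,"dy":0.12,"dz":2,"wx":0,"wy":0,"wz":0},{"dx":3.2,"dy":0.12,"dz":2,"wx":0,"wy":0,"wz":0},{"dx":3.2,"dy":0.12,"dz":2,"wx":0,"wy":0,"wz":0},{"dx":0,"dy":0,"dz":0,"wx":0,"wy":0,"wz":0},{"dx":0,"dy":0,"dz":0,"wx":0,"wy":0,"wz":0}]'
python3 - <<'E'
from h import *
f=np.array([.510,.2495,.047]); goal(f+ax*.421)
c=cam('wrist');im=eyes.snapshot('wrist')[:,:,::-1]; cv2.imwrite('pics/w1_raw.png',im); np.savez('w1.npz',K=c[0],M=c[1],t=c[2])
s=eyes.snapshot('side')[:,:,::-1]; cv2.imwrite('pics/s1_raw.png',s)
cv2.imwrite('pics/w1.png',np.hstack([cv2.resize(im,(400,300)),cv2.resize(s[75:225,180:380],(400,300),interpolation=cv2.INTER_CUBIC)]))
print('mouth pred',proj(c,f+ax*.125)*400/512, 'rod',proj(c,O-.04*ex+[0,0,.276])*400/512)
E
```

```text
t: 7.65
tcp_pos: [0.4952, -0.0234, 0.4019]
tool_rot: [0.685, 0.652, 0.235, -0.223]
force: [0.4, -1.0, -1.1]
finger_gap: 0.242
gripper_force: 58.9
tcp [ 0.4952 -0.0234  0.4019] d_tool cm [-0.31  0.06  2.7 ] q [-0.54  0.32  1.64  0.57  1.54 -0.61] t 7.65 F [ 0.4 -1.  -1.1] 
 [[ 0.039  0.999  0.032]
 [ 0.789 -0.05   0.613]
 [ 0.613  0.001 -0.79 ]]
mouth pred [198.74353008 122.69643053] rod [243.00447761  76.23529465]
```

View pics/w1.png

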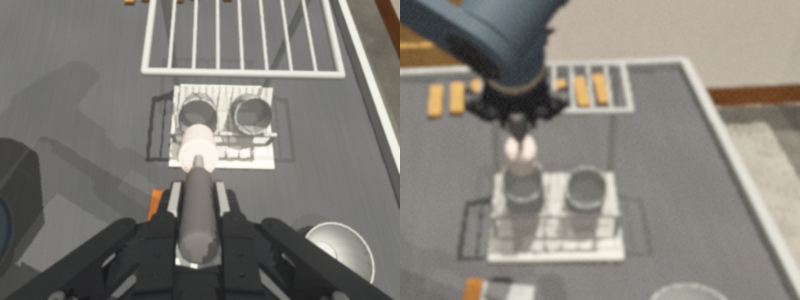

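The wrist view (left) shows the long canister's mouth near (198,112), partly behind the brush head, and the shelf's front rod at row 72–75. I'll enlarge it with my predicted points drawn on.

```bash
python3 - <<'E'
from h import *
w=np.load('w1.npz'); c=(w['K'],w['M'],w['t'])
f=np.array([.510,.2495,.047]); im=cv2.imread('pics/w1_raw.png')
x0,y0,k=170,80,4
cr=cv2.resize(im[y0:y0+140,x0:x0+200],None,fx=k,fy=k,interpolation=cv2.INTER_CUBIC)
u=np.cross(ax,ey)
for a in np.linspace(0,2*np.pi,48):
    p=(proj(c,f+ax*.125+.0365*(np.cos(a)*ey+np.sin(a)*u))-[x0,y0]+.5)*k; cv2.circle(cr,tuple(int(q) for q in p),2,(0,0,255),-1)
    p=(proj(c,f-.11*ey+ax*.075+.0365*(np.cos(a)*ey+np.sin(a)*u))-[x0,y0]+.5)*k; cv2.circle(cr,tuple(int(q) for q in p),2,(0,255,0),-1)
for y in(-.12,0,.12):
    p=(proj(c,O-.04*ex+y*ey+[0,0,.276])-[x0,y0]+.5)*k; cv2.circle(cr,tuple(int(q) for q in p),4,(255,0,0),-1)
cv2.imwrite('pics/w1c.png',cr)
E
```

```text
(no output)
```

View pics/w1c.png

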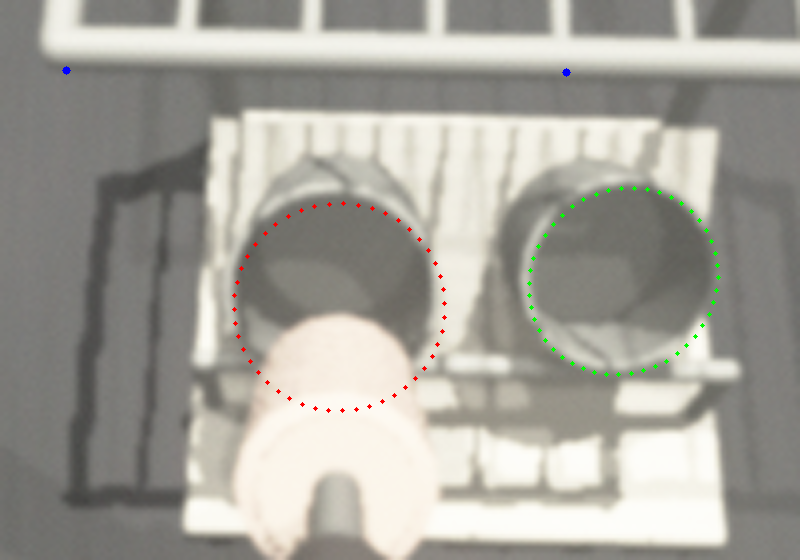

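The true long mouth is centred near (337,293), so my red circle is about 4 mm low and 1 mm right; the short one agrees to about 2 mm. Next I'll check how the brush sits in the grip by projecting its ideal outline.

```bash
python3 - <<'E'
from h import *
w=np.load('w1.npz'); c=(w['K'],w['M'],w['t']); s=sense(); M=R.from_quat(s['tool_rot']).as_matrix(); P=s['tcp_pos']
def d(p): return ((proj(c,p)-[170,80]+.5)*4).round(0)
X,Y,Z=M.T
e=P+Z*.221
for n,z in (('end',.221),('headtop',.149)):
    q=P+Z*z; print(n,'L',d(q-.021*Y),'R',d(q+.021*Y),'top',d(q+.021*X),'bot',d(q-.021*X))
f=np.array([.510,.2495,.047])+.0015*ey+.003*X
print('mouth',d(f+ax*.125))
goal(f+ax*.221); print('f',f,'end rel axis', (e-f)@ax, (e-f)@ey,(e-f)@X)
E
```

```text
end L [259. 386.] R [419. 386.] top [340. 307.] bot [339. 461.]
headtop L [236. 482.] R [443. 483.] top [340. 383.] bot [339. 577.]
mouth [335. 302.]
tcp [ 0.4954 -0.0243  0.4016] d_tool cm [ 0.11 -0.13 22.73] q [-0.54  0.32  1.64  0.58  1.54 -0.61] t 7.75 F [ 0.1  0.1 -0.5] 
 [[ 0.041  0.999  0.032]
 [ 0.788 -0.052  0.613]
 [ 0.614  0.001 -0.789]]
f [0.50862371 0.25194245 0.04884302] end rel axis 0.2272485414385117 -0.001340106716769686 -0.001463988500066793
```

```bash

python3 -m inch '[{"dx":0.4,"dy":-0.1,"dz":2,"wx":0,"wy":0,"wz":0},{"dx":0,"dy":0,"dz":3,"wx":0,"wy":0,"wz":0},{"dx":0,"dy":0,"dz":3,"wx":0,"wy":0,"wz":0},{"dx":0,"dy":0,"dz":2.5,"wx":0,"wy":0,"wz":0},{"dx":0,"dy":0,"dz":2.5,"wx":0,"wy":0,"wz":0},{"dx":0,"dy":0,"dz":2,"wx":0,"wy":0,"wz":0},{"dx":0,"dy":0,"dz":0,"wx":0,"wy":0,"wz":0},{"dx":0,"dy":0,"dz":0,"wx":0,"wy":0,"wz":0}]'
python3 - <<'E'
from h import *
X=np.array([.041,.788,.614]);f=np.array([.510,.2495,.047])+.0015*ey+.006*X
goal(f+ax*.221)
c=cam('wrist');im=eyes.snapshot('wrist')[:,:,::-1]
s=eyes.snapshot('side')[:,:,::-1]
cv2.imwrite('pics/w2.png',np.hstack([cv2.resize(im,(400,300)),cv2.resize(s[75:225,180:380],(400,300),interpolation=cv2.INTER_CUBIC)]))
E
```

```text
t: 8.75
tcp_pos: [0.4999, 0.0708, 0.2861]
tool_rot: [0.686, 0.651, 0.236, -0.224]
force: [0.2, -0.2, -1.1]
finger_gap: 0.242
gripper_force: 58.9
tcp [0.4999 0.0708 0.2861] d_tool cm [-0.01 -0.09  7.76] q [-0.36  0.45  1.82  0.68  1.2  -0.67] t 8.75 F [ 0.2 -0.2 -1.1] 
 [[ 0.041  0.999  0.033]
 [ 0.787 -0.052  0.614]
 [ 0.615  0.001 -0.788]]
```

View pics/w2.png

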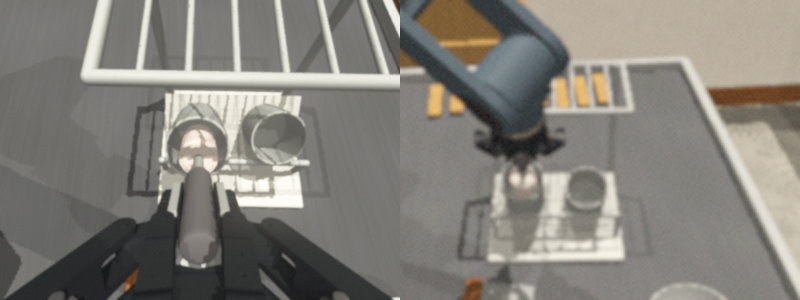

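The head (198,150) is entering the long mouth centrally, clear of the wall, and the rod is well clear of the gripper. Now I'll push in, slowing towards the bottom.

```bash

python3 -m inch '[{"dx":0,"dy":0,"dz":1.8,"wx":0,"wy":0,"wz":0},{"dx":0,"dy":0,"dz":1.8,"wx":0,"wy":0,"wz":0},{"dx":0,"dy":0,"dz":1.4,"wx":0,"wy":0,"wz":0},{"dx":0,"dy":0,"dz":0.5,"wx":0,"wy":0,"wz":0},{"dx":0,"dy":0,"dz":0.4,"wx":0,"wy":0,"wz":0},{"dx":0,"dy":0,"dz":0.4,"wx":0,"wy":0,"wz":0},{"dx":0,"dy":0,"dz":0.3,"wx":0,"wy":0,"wz":0},{"dx":0,"dy":0,"dz":0,"wx":0,"wy":0,"wz":0},{"dx":0,"dy":0,"dz":0,"wx":0,"wy":0,"wz":0}]'
python3 - <<'E'
from h import *
X=np.array([.041,.788,.614]);f=np.array([.510,.2495,.047])+.0015*ey+.006*X
goal(f+ax*.221)
E
```

```text
t: 9.98
tcp_pos: [0.5014, 0.1123, 0.2339]
tool_rot: [0.686, 0.651, 0.236, -0.224]
force: [0.4, 0.0, -1.4]
finger_gap: 0.24
gripper_force: 58.9
tcp [0.5014 0.1123 0.2339] d_tool cm [-0.08 -0.01  1.09] q [-0.28  0.54  1.86  0.76  1.06 -0.72] t 9.975 F [ 0.4  0.  -1.4] 
 [[ 0.04   0.999  0.032]
 [ 0.787 -0.051  0.615]
 [ 0.616  0.    -0.788]]
```

```bash

python3 -m inch '[{"dx":0,"dy":0,"dz":0.2,"wx":0,"wy":0,"wz":0},{"dx":0,"dy":0,"dz":0.2,"wx":0,"wy":0,"wz":0},{"dx":0,"dy":0,"dz":0.2,"wx":0,"wy":0,"wz":0},{"dx":0,"dy":0,"dz":0,"wx":0,"wy":0,"wz":0}]'
python3 -m inch '[{"dx":0,"dy":0,"dz":0.2,"wx":0,"wy":0,"wz":0},{"dx":0,"dy":0,"dz":0.1,"wx":0,"wy":0,"wz":0},{"dx":0,"dy":0,"dz":0,"wx":0,"wy":0,"wz":0}]'
```

```text
t: 10.48
tcp_pos: [0.5014, 0.1162, 0.2289]
tool_rot: [0.685, 0.651, 0.236, -0.224]
force: [0.7, 0.1, -0.3]
finger_gap: 0.243
gripper_force: 58.9
t: 10.85
tcp_pos: [0.5016, 0.118, 0.2267]
tool_rot: [0.686, 0.651, 0.236, -0.224]
force: [0.3, -0.8, -1.0]
finger_gap: 0.238
gripper_force: 58.9
```

```bash

python3 -m inch '[{"dx":0,"dy":0,"dz":0.15,"wx":0,"wy":0,"wz":0},{"dx":0,"dy":0,"dz":0.15,"wx":0,"wy":0,"wz":0},{"dx":0,"dy":0,"dz":0,"wx":0,"wy":0,"wz":0}]' | egrep 'tcp|force'
python3 -m inch '[{"dx":0,"dy":0,"dz":0.15,"wx":0,"wy":0,"wz":0},{"dx":0,"dy":0,"dz":0.1,"wx":0,"wy":0,"wz":0},{"dx":0,"dy":0,"dz":0,"wx":0,"wy":0,"wz":0}]'| egrep 'tcp|force'
```

```text
tcp_pos: [0.5018, 0.1197, 0.2245]
force: [-1.1, -1.0, 1.4]
gripper_force: 59.4
tcp_pos: [0.5022, 0.1198, 0.2244]
force: [-4.5, -13.7, 17.2]
gripper_force: 61.6
```

Bottom reached, with about 22 N of contact. I'll ease off, draw back about 80 mm and push in again to just short of contact.

```bash

python3 -m inch '[{"dx":0,"dy":0,"dz":-0.3,"wx":0,"wy":0,"wz":0},{"dx":0,"dy":0,"dz":0,"wx":0,"wy":0,"wz":0},{"dx":0,"dy":0,"dz":-2,"wx":0,"wy":0,"wz":0},{"dx":0,"dy":0,"dz":-2,"wx":0,"wy":0,"wz":0},{"dx":0,"dy":0,"dz":-2,"wx":0,"wy":0,"wz":0},{"dx":0,"dy":0,"dz":-2,"wx":0,"wy":0,"wz":0},{"dx":0,"dy":0,"dz":0,"wx":0,"wy":0,"wz":0},{"dx":0,"dy":0,"dz":0,"wx":0,"wy":0,"wz":0}]'
python3 - <<'E'
from h import *
goal([.502,.1197,.2245])
E
```

```text
t: 12.6
tcp_pos: [0.4987, 0.0708, 0.2871]
tool_rot: [0.685, 0.651, 0.236, -0.225]
force: [0.3, 0.4, -1.0]
finger_gap: 0.239
gripper_force: 58.8
tcp [0.4987 0.0708 0.2871] d_tool cm [0.   0.09 7.95] q [-0.36  0.45  1.82  0.68  1.2  -0.67] t 12.6 F [ 0.3  0.4 -1. ] 
 [[ 0.041  0.999  0.03 ]
 [ 0.787 -0.051  0.615]
 [ 0.616 -0.001 -0.788]]
```

```bash

python3 -m inch '[{"dx":0,"dy":0,"dz":1.8,"wx":0,"wy":0,"wz":0},{"dx":0,"dy":0,"dz":1.8,"wx":0,"wy":0,"wz":0},{"dx":0,"dy":0,"dz":1.8,"wx":0,"wy":0,"wz":0},{"dx":0,"dy":0,"dz":1,"wx":0,"wy":0,"wz":0},{"dx":0,"dy":0,"dz":0.5,"wx":0,"wy":0,"wz":0},{"dx":0,"dy":0,"dz":0.4,"wx":0,"wy":0,"wz":0},{"dx":0,"dy":0,"dz":0.3,"wx":0,"wy":0,"wz":0},{"dx":0,"dy":0,"dz":0.2,"wx":0,"wy":0,"wz":0},{"dx":0,"dy":0,"dz":0,"wx":0,"wy":0,"wz":0},{"dx":0,"dy":0,"dz":0,"wx":0,"wy":0,"wz":0}]'
python3 -m inch '[{"dx":0,"dy":0,"dz":0.15,"wx":0,"wy":0,"wz":0},{"dx":0,"dy":0,"dz":0.1,"wx":0,"wy":0,"wz":0},{"dx":0,"dy":0,"dz":0,"wx":0,"wy":0,"wz":0}]'| egrep 'tcp|force'
```

```text
t: 13.85
tcp_pos: [0.5017, 0.1181, 0.2265]
tool_rot: [0.686, 0.651, 0.236, -0.224]
force: [-0.3, 0.5, -0.9]
finger_gap: 0.24
gripper_force: 58.8
tcp_pos: [0.5017, 0.1197, 0.2245]
force: [-1.1, -1.9, 0.4]
gripper_force: 59.5
```

```bash

python3 -m inch '[{"dx":0,"dy":0,"dz":-0.5,"wx":0,"wy":0,"wz":0},{"dx":0,"dy":0,"dz":-2,"wx":0,"wy":0,"wz":0},{"dx":0,"dy":0,"dz":-2.5,"wx":0,"wy":0,"wz":0},{"dx":0,"dy":0,"dz":-2.5,"wx":0,"wy":0,"wz":0},{"dx":0,"dy":0,"dz":-2.5,"wx":0,"wy":0,"wz":0},{"dx":0,"dy":0,"dz":-3,"wx":0,"wy":0,"wz":0},{"dx":0,"dy":0,"dz":-3,"wx":0,"wy":0,"wz":0},{"dx":0,"dy":0,"dz":-3,"wx":0,"wy":0,"wz":0},{"dx":0,"dy":0,"dz":-3,"wx":0,"wy":0,"wz":0},{"dx":0,"dy":0,"dz":0,"wx":0,"wy":0,"wz":0}]'
python3 -m inch '[{"dx":0,"dy":0,"dz":0,"wx":0,"wy":-9.5,"wz":0},{"dx":0,"dy":0,"dz":0,"wx":0,"wy":-9.5,"wz":0},{"dx":0,"dy":0,"dz":0,"wx":0,"wy":-9.5,"wz":0},{"dx":0,"dy":0,"dz":0,"wx":0,"wy":-9.5,"wz":0},{"dx":0,"dy":0,"dz":0,"wx":0,"wy":0,"wz":0}]'
python3 - <<'E'
from h import *
goal([.478,-.2405,.38])
E
```

```text
t: 15.48
tcp_pos: [0.4955, -0.0167, 0.399]
tool_rot: [0.686, 0.651, 0.237, -0.222]
force: [-0.4, 0.3, -0.2]
finger_gap: 0.242
gripper_force: 59.0
t: 16.1
tcp_pos: [0.4938, -0.0128, 0.3967]
tool_rot: [0.723, 0.69, 0.0, -0.002]
force: [0.5, -0.0, -2.2]
finger_gap: 0.241
gripper_force: 58.9
tcp [ 0.4938 -0.0128  0.3967] d_tool cm [-22.82  -0.51   1.61] q [-0.25  0.24  1.63  0.    1.28 -0.21] t 16.1 F [ 0.5 -0.  -2.2] 
 [[ 0.047  0.999 -0.002]
 [ 0.999 -0.047  0.003]
 [ 0.003 -0.002 -1.   ]]
```

```bash

python3 -m inch '[{"dx":-3.3,"dy":-0.07,"dz":0,"wx":0,"wy":0,"wz":0},{"dx":-3.3,"dy":-0.07,"dz":0,"wx":0,"wy":0,"wz":0},{"dx":-3.3,"dy":-0.07,"dz":0,"wx":0,"wy":0,"wz":0},{"dx":-3.3,"dy":-0.07,"dz":0,"wx":0,"wy":0,"wz":0},{"dx":-3.3,"dy":-0.07,"dz":0,"wx":0,"wy":0,"wz":0},{"dx":-3.3,"dy":-0.07,"dz":0,"wx":0,"wy":0,"wz":0},{"dx":-3,"dy":-0.07,"dz":0,"wx":0,"wy":0,"wz":0},{"dx":0,"dy":0,"dz":0,"wx":0,"wy":0,"wz":0},{"dx":0,"dy":0,"dz":0,"wx":0,"wy":0,"wz":0}]'
python3 - <<'E'
from h import *
goal([.478,-.2405,.229])
im=eyes.snapshot('wrist')[:,:,::-1]
s=eyes.snapshot('side')[:,:,::-1]
cv2.imwrite('pics/w3.png',np.hstack([cv2.resize(im,(400,300)),cv2.resize(s[200:350,140:340],(400,300),interpolation=cv2.INTER_CUBIC)]))
E
```

```text
t: 17.23
tcp_pos: [0.4776, -0.2424, 0.3967]
tool_rot: [0.725, 0.688, 0.001, -0.002]
force: [-0.5, 0.3, -1.1]
finger_gap: 0.243
gripper_force: 58.9
tcp [ 0.4776 -0.2424  0.3967] d_tool cm [ 0.14  0.05 16.77] q [-0.68  0.31  1.53  0.    1.31 -0.63] t 17.225 F [-0.5  0.3 -1.1] 
 [[ 0.052  0.999 -0.001]
 [ 0.999 -0.052  0.004]
 [ 0.004 -0.001 -1.   ]]
```

View pics/w3.png

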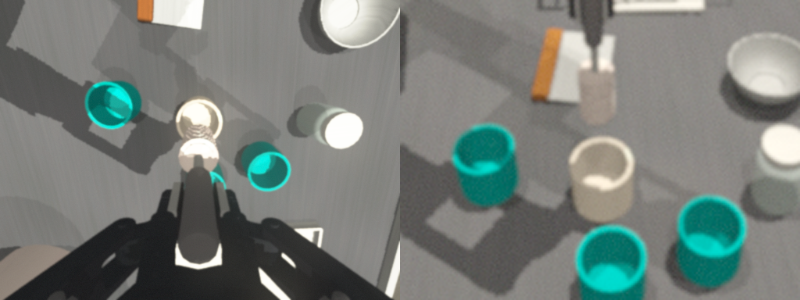

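The brush hangs upright over the white crock: the head is at (598,95) in the side crop and the crock at (601,170), lined up. Lowering now, slowly at the end.

```bash

python3 -m inch '[{"dx":0.1,"dy":0,"dz":2.5,"wx":0,"wy":0,"wz":0},{"dx":0,"dy":0,"dz":2.5,"wx":0,"wy":0,"wz":0},{"dx":0,"dy":0,"dz":2.5,"wx":0,"wy":0,"wz":0},{"dx":0,"dy":0,"dz":2.5,"wx":0,"wy":0,"wz":0},{"dx":0,"dy":0,"dz":2.5,"wx":0,"wy":0,"wz":0},{"dx":0,"dy":0,"dz":2,"wx":0,"wy":0,"wz":0},{"dx":0,"dy":0,"dz":1,"wx":0,"wy":0,"wz":0},{"dx":0,"dy":0,"dz":0.5,"wx":0,"wy":0,"wz":0},{"dx":0,"dy":0,"dz":0,"wx":0,"wy":0,"wz":0}]'
python3 -m inch '[{"dx":0,"dy":0,"dz":0.3,"wx":0,"wy":0,"wz":0},{"dx":0,"dy":0,"dz":0.2,"wx":0,"wy":0,"wz":0},{"dx":0,"dy":0,"dz":0,"wx":0,"wy":0,"wz":0},{"dx":0,"dy":0,"dz":0,"wx":0,"wy":0,"wz":0}]'
```

```text
t: 18.45
tcp_pos: [0.4784, -0.2418, 0.238]
tool_rot: [0.725, 0.689, 0.0, 0.0]
force: [-0.0, 0.6, -0.7]
finger_gap: 0.239
gripper_force: 58.9
t: 18.95
tcp_pos: [0.4783, -0.242, 0.2328]
tool_rot: [0.725, 0.689, 0.0, 0.0]
force: [0.4, -0.2, -0.3]
finger_gap: 0.243
gripper_force: 58.9
```

```bash

python3 -m inch '[{"dx":0,"dy":0,"dz":0.15,"wx":0,"wy":0,"wz":0},{"dx":0,"dy":0,"dz":0.15,"wx":0,"wy":0,"wz":0},{"dx":0,"dy":0,"dz":0,"wx":0,"wy":0,"wz":0}]' | egrep 'tcp|force'
python3 -m inch '[{"dx":0,"dy":0,"dz":0.1,"wx":0,"wy":0,"wz":0},{"dx":0,"dy":0,"dz":0.1,"wx":0,"wy":0,"wz":0},{"dx":0,"dy":0,"dz":0,"wx":0,"wy":0,"wz":0}]' | egrep 'tcp|force'
```

```text
tcp_pos: [0.4781, -0.2419, 0.2295]
force: [-0.1, 0.1, -1.4]
gripper_force: 58.9
tcp_pos: [0.4784, -0.2421, 0.229]
force: [-1.9, 1.8, 7.5]
gripper_force: 60.0
```

On the floor (7.5 N). Opening, waiting, then rising straight up.

```bash

python3 -m inch '[{"dx":0,"dy":0,"dz":0,"wx":0,"wy":0,"wz":0},{"dx":0,"dy":0,"dz":0,"wx":0,"wy":0,"wz":0},{"dx":0,"dy":0,"dz":0,"wx":0,"wy":0,"wz":0},{"dx":0,"dy":0,"dz":0,"wx":0,"wy":0,"wz":0},{"dx":0,"dy":0,"dz":0,"wx":0,"wy":0,"wz":0},{"dx":0,"dy":0,"dz":0,"wx":0,"wy":0,"wz":0}]' 1
python3 -m inch '[{"dx":0,"dy":0,"dz":-1,"wx":0,"wy":0,"wz":0},{"dx":0,"dy":0,"dz":-2,"wx":0,"wy":0,"wz":0},{"dx":0,"dy":0,"dz":-3,"wx":0,"wy":0,"wz":0},{"dx":0,"dy":0,"dz":-3,"wx":0,"wy":0,"wz":0},{"dx":0,"dy":0,"dz":-3,"wx":0,"wy":0,"wz":0},{"dx":0,"dy":0,"dz":-3,"wx":0,"wy":0,"wz":0},{"dx":0,"dy":0,"dz":0,"wx":0,"wy":0,"wz":0},{"dx":0,"dy":0,"dz":0,"wx":0,"wy":0,"wz":0},{"dx":0,"dy":0,"dz":0,"wx":0,"wy":0,"wz":0}]'
python3 - <<'E'
from h import *
im=eyes.snapshot('wrist')[:,:,::-1]
s=eyes.snapshot('side')[:,:,::-1]
cv2.imwrite('pics/w4.png',np.hstack([cv2.resize(im,(400,300)),cv2.resize(s[200:350,140:340],(400,300),interpolation=cv2.INTER_CUBIC)]))
E
```

```text
t: 20.45
tcp_pos: [0.4782, -0.2419, 0.2277]
tool_rot: [0.725, 0.689, 0.0, -0.0]
force: [0.1, -0.0, -0.6]
finger_gap: 1.001
gripper_force: 0.0
t: 21.58
tcp_pos: [0.4777, -0.2415, 0.3764]
tool_rot: [0.725, 0.689, -0.0, -0.001]
force: [0.1, 0.2, 0.2]
finger_gap: 1.002
gripper_force: 0.0
```

View pics/w4.png

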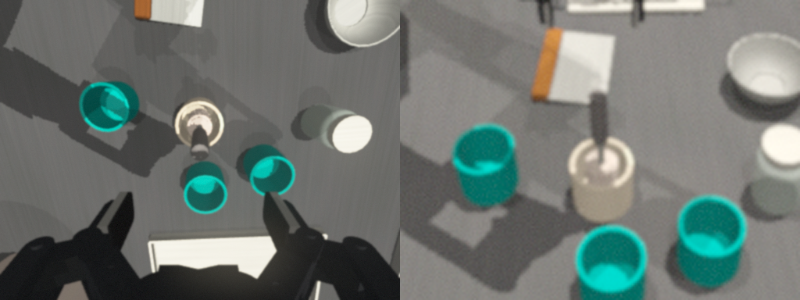

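The brush stands upright in its white crock (side crop, handle at (598,115)), the gripper is clear of it, and the bowl, jar and scraper look unmoved.

```bash
python3 -c "
from station import workorder
print(workorder.sign_off())"
```

```text
the job is handed in; nothing more can be done
None
```

The job is handed in, but the station gave no verdict: I pushed the brush to the bottom of the long canister twice (about 22 N, then a light touch), drawing it back about 80 mm in between, then lowered it to its crock's floor and let go; it was standing upright there at 21.6 s.

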